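# Straightedge home on the sloped marking-out board

### The arm

A 6-joint arm with a two-finger parallel gripper is mounted at the origin on the work surface. World frame = base frame: x ahead of the robot, y to its left, z up, the work surface at z = 0. Lengths are in mm, angles in degrees, forces in N, time in s.
With the tool pointing down it reaches from about 350 to 850 mm from the base axis. Payload 8.1 kg.
Tool frame: the origin (TCP) lies midway between the tips of the shut fingers; the grasp point (between the pads) lies 19 mm behind it; z points along the fingers, y is the line along which they close (so a half turn about z gives the same grasp; the last joint's range is limited). The gripper opens to 85 mm and grips with 20 to 120 N. Pads are 22 mm wide; open, the fingers measure 114 mm over their backs; the gripper's body (76 mm by 85 mm) begins 54 mm behind the grasp point. The pads swing forward as they close: fully open they stand 13 mm farther back than shut.
Start: joints at [-81.039, 7.471, 85.268, -0, 87.261, -4.893], TCP at [143.691, -582.545, 231.292] pointing down, gripper open.
Joint ranges: [-169.43, 169.43], [-51.17, 129.36], [1.28, 143.12], [-76.62, 256.62], [0, 156.53], [-152.29, 152.29]. Speed limits (degrees/s): [136.94, 136.94, 159.86, 180, 180, 180].

### API

Orientations are given as [roll, pitch, yaw] about the fixed x, y, z axes, in that order (R = Rz(yaw) Ry(pitch) Rx(roll)).
In Python, from bench import sensors, optics, r gives the robot as it stands.
- The arm moves only by the tool apply_moves, never from a script. Its argument "targets" is a list of rows, each a list of 7 numbers: the shift along the tool's x, y, z in mm, then the turn, a rotation vector about the tool's x, y, z in rad, then the closure, from 0 (fully open) to 1 (shut). In form: [[x, y, z, wx, wy, wz, claw], ...]. A call has 1 to 20 rows; each row shifts and turns the commanded pose from where the row before left it, along the tool's axes as they then stand; what a row does not reach is not made up. A row lasts 1/8 s, in which the tool goes at most 62.5 mm and 10.7 degrees, less where a joint would pass 70% of its speed; a pose out of reach is approached as far as the arm can. A call is refused whole if a number of a shift passes 62.5 or a number of a turn 0.188, either way. A call with a gripper value outside its range is refused whole. The fingers move at their own pace and stop on an object; "force" is the grip in N (left out, the last holds). Time passes only in rows, so rows that do not move let the fingers close. It gives the time, the measured TCP pose, the force, the opening and the grip force at its end, in the units of the state.
- sensors.sense(): the state, without advancing time (a new reading comes with each control period).
- optics.snapshot(name): name is "scene" or "top" or "wrist"; returns the picture (400x640x3 uint8, red, green, blue); there is no depth.
- optics.get_calibration(name): a dict with "camera_matrix" (3x3 intrinsics, pixels), "dist_coeffs" ([k1, k2, p1, p2, k3] as OpenCV has them; the pictures are not rectified), "pose" (4x4, takes a point from camera to world coordinates). Camera axes: x right, y down, z forward; pixel columns grow to the right and rows downward; lengths in mm; the calibration is good to about 2 mm. A picture is of the moment at which its call begins: read the wrist's pose just before it. get_calibration takes no time and is no camera call; for the wrist camera it gives the pose at the moment of the call.
- r.hand_in(): hands the job in; it is judged then, once.
The state is a dict: "time": time; "joint_pos": joint angles; "qd": joint speeds; "joint_efforts": joint torques, N m; "tool_pos": TCP position; "tcp_rot": TCP orientation; "ft_force": force on the tool from outside, world axes, zero at the start; "wrist_torque": the same for the moment, N m; "finger_gap": finger opening in mm; "grip_force": force on a finger pad.
Only numpy, scipy, OpenCV 4.12 (cv2) and the standard library are available. Lean on these libraries where they do the work, as an engineer would, in place of code of your own. Each camera call takes 0.05 s, during which the arm holds its last target. There are 200 camera calls.

### The job

Pick up the aluminium straightedge, which has a wooden rib to hold it by, and lay it flat on the sloped board, its long lower edge flush along the upper edge of the brass bar and its red end butted against the red side stop. Press it home against both the bar and the stop together while you still hold it, then let go and leave it there; do not shove the bar, the stop or the other tools out of place.

Things in the scene. Friction and masses are not known exactly. Their poses are not given: they have to be found in the camera images.
- rule: aluminium straightedge, 50 x 220 x 6 mm, 0.2 kg, at first flat on the table. Origin: centre of its underside. x: across its width, y: lengthwise towards its red end, z: out of its top. Along the middle of its top stands a dark wooden rib to hold it by: 16 mm thick (x), 80 mm long (y), its top 34 mm above the underside. The +x long edge goes against the bar, the red +y end against the stop.
- low_red (a point): corner of the straightedge's underside, +x long edge, red end: (+25, +110, 0) mm in the straightedge's frame
- low_plain (a point): corner of the straightedge's underside, +x long edge, plain end: (+25, -110, 0) mm in the straightedge's frame
- board: plywood marking-out board, 280 mm wide (y), fixed to the table, its face 220 mm long, sloping at 30 degrees: it falls away from the robot, towards the board's +x, from 135 mm at its near edge to 25 mm at its far edge. Origin: on the table under the middle of the face, which is 80 mm above it there; x, y level, z up.
- bar: brass bar across the sloped face, 240 mm long, 26 mm wide, standing 9 mm above the face, clamped at a height on the slope that varies. Origin: middle of its upper long edge, on the face. x: down the slope, y: along the edge, z: square out of the face (30 degrees from vertical). The bar fills x from 0 to 26 mm.
- stop: red side stop on the +y side of the sloped face, running down the slope, 120 mm long, 14 mm wide, 12 mm above the face, clamped at a distance that varies. Origin: middle of its inner side (towards -y), on the face. Axes as for the bar; it fills y from 0 to 14 mm. Starts out square to the bar.
- glue: glue bottle with a red cap, 30 mm across, 85 mm tall; origin under its centre
- ring: small steel ring, 26 mm across, 6 mm high, flat on the table; origin under its centre
- driver: red-handled screwdriver lying on the table near the robot
- hammer: small hammer lying on the table near the robot
- anvil: steel bench block, 60 x 60 x 30 mm, beyond the work; origin under its centre
- pliers: green-handled pliers lying beyond the work
- handle: turned wooden file handle, 26 mm thick, lying beyond the work

How it is judged (in metres and radians):
On the way:
1. the straightedge, still in the fingers, lies flat on the slope (within 6 degrees) and is pressed against the bar and the stop at once (0.5 N or more on each, for 0.1 s) (contact force between the fingers and rule above 0.5 N and angle between the z axis of rule and the z axis of bar, either way round below 0.105 rad and contact force between rule and bar above 0.5 N and contact force between rule and stop above 0.5 N and z of low_red in the frame of bar between -0.002 and 0.005 m and z of low_plain in the frame of bar between -0.002 and 0.005 m), for 0.1 s.
At the end, for the whole second after the job is handed in: the straightedge rests on the slope, let go and still: both ends of its lower edge within 2 mm of the bar's upper edge and of the sloped face, and its red end within 2 mm of the stop (x of low_red in the frame of bar between -0.002 and 0.002 m and z of low_red in the frame of bar between -0.002 and 0.002 m and x of low_plain in the frame of bar between -0.002 and 0.002 m and z of low_plain in the frame of bar between -0.002 and 0.002 m and y of low_red in the frame of stop between -0.002 and 0.002 m and linear speed of rule below 0.01 m/s and angular speed of rule below 0.05 rad/s); the robot touches nothing.
It fails at once if the bar or the stop is shoved more than 4 mm along its slide (distance of any of bar, stop from where it was at the start of the episode above 0.004 m).
It fails at once if one of the other tools (glue, ring, screwdriver, hammer, steel block, pliers, file handle) is moved more than 30 mm (distance of any of glue, ring, driver, hammer, anvil, pliers, handle from where it was at the start of the episode above 0.03 m).
It also fails if it takes over 56 s, if anything falls off the work surface, if the arm or the gripper's body presses on something with over 40 N, if the wrist force passes 120 N, or if a joint passes its speed limit or range.

## Working session

There is one attempt and no reset: what is moved stays moved. The work goes in short steps, Python scripts to look and compute and a tool call to move; the robot and the scene stay as the last step left them, time stands still between calls to the robot, and variables do not carry over. Pictures are saved under pics/ and viewed, at most 10 in all, crops included, and the job is handed in when it is done.

Besides the shell and the picture viewer there is one more tool, called after ">>>" by a JSON object that holds its "api" and its "payload", one argument or row to a line. apply_moves: Moves the arm, as the interface text tells. Its arguments: {"type":"object","properties":{"targets":{"type":"array"},"force":{"type":"number"}},"required":["targets"]}

```bash
mkdir -p pics; ls; python3 - <<'E'
from bench import sensors, optics, r
import cv2, numpy as np
for n in ["scene","top"]:
    im=optics.snapshot(n); cv2.imwrite(f"pics/{n}0.png",im[:,:,::-1])
    c=optics.get_calibration(n); print(n,np.round(c["camera_matrix"],1).tolist(),np.round(c["dist_coeffs"],4),np.round(c["pose"],3).tolist())
print(sensors.sense())
E
```

```text
pics
scene [[362.1, 0.0, 321.6], [0.0, 362.1, 194.2], [0.0, 0.0, 1.0]] [-0.032  0.     0.     0.     0.   ] [[0.762, 0.511, -0.397, 857.719], [0.647, -0.593, 0.478, -377.315], [0.009, -0.622, -0.783, 737.33], [0.0, 0.0, 0.0, 1.0]]
top [[399.1, 0.0, 320.3], [0.0, 399.1, 198.1], [0.0, 0.0, 1.0]] [-0.0661  0.      0.      0.      0.    ] [[0.026, -0.997, 0.072, 454.273], [-1.0, -0.025, 0.01, 19.158], [-0.009, -0.072, -0.997, 1100.108], [0.0, 0.0, 0.0, 1.0]]
{'time': 0.1, 'joint_pos': array([-8.10408992e+01,  7.51109461e+00,  8.53238009e+01,  2.42849870e-03,
        8.72603815e+01, -4.89400659e+00]), 'qd': array([-0.03016211, -0.17437561, -0.13680366,  0.08232776, -0.02307152,
       -0.08584858]), 'joint_efforts': array([ 1.24304421e-03, -5.70950997e+01, -5.01942945e+01, -1.96395004e-04,
        8.10916565e-03,  1.31422280e-05]), 'tool_pos': array([ 143.61050562, -582.05441333,  230.33875413]), 'tcp_rot': array([-1.79905277e+02, -1.05450241e-02,  1.38529806e+01]), 'ft_force': array([-0.58087333, -0.57206333, -1.16542032]), 'wrist_torque': array([ 0.00393642,  0.03148838, -0.05199516]), 'grip_force': 0.0, 'finger_gap': 85.32865070492622}
```

View pics/top0.png

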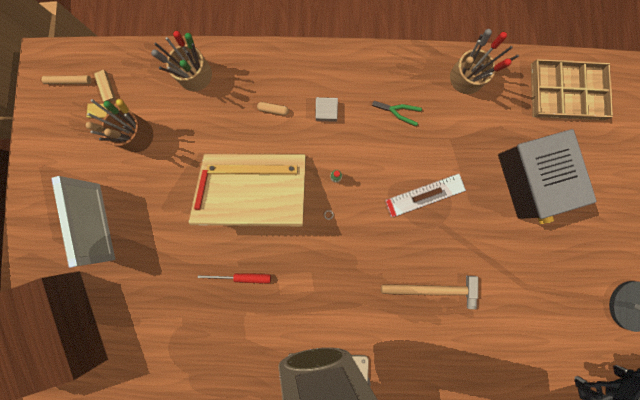

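View pics/scene0.png

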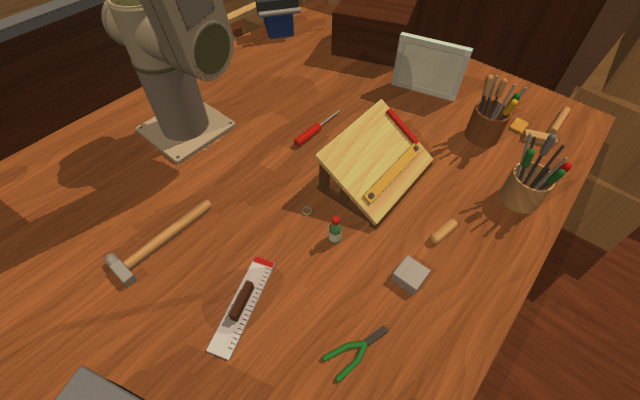

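The top view shows the rule at about (426,195) with its red end on the left at (391,207). The board spans (190–305, 153–226), with the bar along row 169, the stop at (201,190), the glue at (336,176) and the ring at (328,215). The scene view agrees with this layout.

```bash
cat > h.py <<'E'
import cv2, numpy as np
from scipy.spatial.transform import Rotation as Ro
from bench import sensors, optics, r
def rays(c,px):
    u=cv2.undistortPoints(np.float64(px).reshape(-1,1,2),c["camera_matrix"],c["dist_coeffs"])[:,0]
    T=c["pose"]; d=np.c_[u,np.ones(len(u))]@T[:3,:3].T
    return T[:3,3],d
def cast(c,px,n=(0,0,1),p0=(0,0,0)):
    o,d=rays(c,px); n=np.float64(n)
    return o+d*((np.float64(p0)-o)@n/(d@n))[:,None]
def proj(c,P):
    T=np.linalg.inv(c["pose"]); rv=cv2.Rodrigues(T[:3,:3])[0]
    return cv2.projectPoints(np.float64(P).reshape(-1,1,3),rv,T[:3,3],c["camera_matrix"],c["dist_coeffs"])[0][:,0]
def big(m):
    cs=cv2.findContours(m.astype(np.uint8),cv2.RETR_EXTERNAL,cv2.CHAIN_APPROX_NONE)[0]
    return max(cs,key=cv2.contourArea)[:,0].astype(float)
def mask(im,lo,hi,box):
    h=cv2.cvtColor(im,cv2.COLOR_RGB2HSV); m=cv2.inRange(h,lo,hi)
    z=np.zeros_like(m); x0,x1,y0,y1=box; z[y0:y1,x0:x1]=m[y0:y1,x0:x1]; return z
def red(im,box): return mask(im,(0,170,70),(6,255,255),box)|mask(im,(174,170,70),(180,255,255),box)
def rect(P): 
    (c,s,a)=cv2.minAreaRect(np.float32(P[:,:2])); return np.round(c,1),np.round(s,1),round(a,2)
E
python3 - <<'E'
from h import *
for n,b1,b2,b3,bs in [("top",(375,475,165,225),(380,400,190,220),(180,310,145,230),(190,212,165,215)),("scene",(200,280,250,365),(250,278,250,272),(310,440,95,230),(380,422,100,150))]:
    im=cv2.imread(f"pics/{n}0.png")[:,:,::-1]; c=optics.get_calibration(n)
    h=cv2.cvtColor(im,cv2.COLOR_RGB2HSV)
    m=mask(im,(0,0,130),(180,70,255),b1); w=big(m|red(im,b1))
    print(n,"rule",rect(cast(c,w,p0=(0,0,6))),"red",cast(c,big(red(im,b2)),p0=(0,0,6)).mean(0).round(1))
    dk=mask(im,(0,60,0),(180,255,85),b1)
    s=big(red(im,bs)); print("stop px",cv2.boxPoints(cv2.minAreaRect(np.float32(s))).round(1).tolist())
    y=(275,169) if n=="top" else (385,180)
    print("bar hsv",h[y[1],y[0]],"face hsv",h[200,250] if n=="top" else h[150,360], "wood",h[240,250])
    cr=im[b3[2]:b3[3],b3[0]:b3[1]]; cv2.imwrite(f"pics/{n}_b.png",cv2.resize(cr,None,fx=5 if n=="top" else 4,fy=5 if n=="top" else 4,interpolation=cv2.INTER_NEAREST)[:,:,::-1])
E
```

```text
top rule (array([ 549.9, -260.2]), array([ 52.1, 217.2]), 21.01) red [ 511.  -163.7    6. ]
stop px [[193.8000030517578, 208.5], [202.3000030517578, 169.1999969482422], [207.5, 170.3000030517578], [199.0, 209.60000610351562]]
bar hsv [ 19 155 211] face hsv [ 20 112 217] wood [ 11 151 172]
scene rule (array([ 549.9, -259.5]), array([ 50.8, 218.9]), 21.08) red [ 512.4 -163.7    6. ]
stop px [[385.3999938964844, 112.0], [390.20001220703125, 107.80000305175781], [418.6000061035156, 140.6999969482422], [413.79998779296875, 144.8000030517578]]
bar hsv [ 19 174 204] face hsv [ 20 129 203] wood [ 12 176 139]
```

View pics/top_b.png

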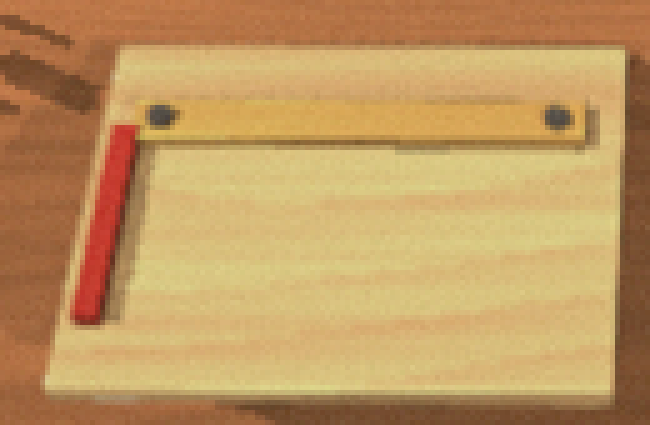

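The enlarged crop shows the face corners at crop (42,392), (612,392), (627,46) and (118,46). The bar's near edge runs from (136,142) to (585,146), and the stop's inner edge from (137,126) to (100,323). Next: a coarse board pose from these, and the wrist camera's offset.

```bash
cat > plan.py <<'E'
from h import *
def rows(p1,R1,p0=None,R0=None):
    s=sensors.sense()
    if p0 is None: p0=s["tool_pos"]
    if R0 is None: R0=Ro.from_euler("xyz",s["tcp_rot"],degrees=True)
    return R0.inv().apply(np.float64(p1)-p0).round(1), (R0.inv()*R1).as_rotvec().round(3)
E
python3 - <<'E'
from plan import *
c=optics.get_calibration("top")
q=lambda x,y:(180+x/5-.5,145+y/5-.5)
N=cast(c,[q(42,392),q(612,392)],p0=(0,0,135)); F=cast(c,[q(118,46),q(627,46)],p0=(0,0,25))
print(N.round(1),F.round(1))
cen=(N.mean(0)+F.mean(0))/2; print("board",cen, "widths",np.linalg.norm(N[0]-N[1]),np.linalg.norm(F[0]-F[1]),"run",np.linalg.norm(N.mean(0)-F.mean(0)))
d=(N[0]-N[1])+(F[0]-F[1]); yaw=np.degrees(np.arctan2(-d[0],d[1])); print("yaw",yaw)
R=Ro.from_euler("z",yaw,degrees=True)*Ro.from_euler("y",30,degrees=True); n=R.apply([0,0,1]); o=np.r_[cen[:2],80]
L=lambda P:R.inv().apply(P-o).round(1)
print("bar low",L(cast(c,[q(136,142),q(585,146)],n,o))); print("bar top",L(cast(c,[q(136,138),q(585,142)],n,o+9*n)))
print("stop top",L(cast(c,[q(137,126),q(100,323)],n,o+12*n)))
print("glue,ring",cast(c,[(336,176),(328,215)]).round(0).tolist())
s=sensors.sense(); w=optics.get_calibration("wrist"); R0=Ro.from_euler("xyz",s["tcp_rot"],degrees=True)
print("cam in tool",R0.inv().apply(w["pose"][:3,3]-s["tool_pos"]).round(1),(R0.inv()*Ro.from_matrix(w["pose"][:3,:3])).as_matrix().round(2).tolist(),w["camera_matrix"].round(0).tolist())
E
```

```text
[[454.9 350.5 135. ]
 [462.5  72.1 135. ]] [[645.7 355.5  25. ]
 [651.8  75.5  25. ]]
board [553.72876071 213.37835833  80.        ] widths 278.4937762115815 280.08265233252587 run 219.65678236549908
yaw 1.4140161069886834
bar low [[  43.6  118.5   -0. ]
 [  40.5 -120.1   -0. ]]
bar top [[  39.2  115.6    9. ]
 [  36.2 -120.8    9. ]]
stop top [[ 44.9 115.3  12. ]
 [-77.9 113.2  12. ]]
glue,ring [[596.0, -11.0, 0.0], [487.0, 8.0, 0.0]]
cam in tool [  73.     0.4 -141.1] [[0.0, -0.96, -0.28], [1.0, 0.0, 0.0], [-0.0, -0.28, 0.96]] [[318.0, 0.0, 326.0], [0.0, 318.0, 200.0], [0.0, 0.0, 1.0]]
```

Measured sizes agree with those given: the rule reads 51x218 mm and the board 279x220 mm. I'll go over the board for a close look with the wrist camera.

>>> {"api": "apply_moves", "payload": {
  "targets": [
    [0,0,0,0,0,-0.17,0],
    [0,0,0,0,0,-0.17,0],
    [0,0,0,0,0,-0.17,0],
    [0,0,0,0,0,-0.17,0],
    [0,0,0,0,0,-0.17,0],
    [0,0,0,0,0,-0.17,0],
    [0,0,0,0,0,-0.17,0],
    [0,0,0,0,0,-0.16,0]
  ]
}}

```text
time: 1.1
tool_pos: [143.6, -582.2, 230.6]
tcp_rot: [-180.0, -0.1, 91.5]
ft_force: [0.5, 0.3, -0.1]
finger_gap: 85.3
grip_force: 0.0
```

>>> {"api": "apply_moves", "payload": {
  "targets": [
    [53,31,0,0,0,0,0],
    [53,31,0,0,0,0,0],
    [53,31,0,0,0,0,0],
    [53,31,0,0,0,0,0],
    [53,31,0,0,0,0,0],
    [53,31,0,0,0,0,0],
    [53,31,0,0,0,0,0],
    [53,31,0,0,0,0,0],
    [53,31,0,0,0,0,0],
    [53,31,0,0,0,0,0],
    [53,31,0,0,0,0,0],
    [53,31,0,0,0,0,0],
    [53,31,0,0,0,0,0],
    [53,31,0,0,0,0,0],
    [53,31,-10,0,0,0,0],
    [0,0,0,0,0,0,0],
    [0,0,0,0,0,0,0]
  ]
}}

```text
time: 3.22
tool_pos: [591.4, 222.0, 240.3]
tcp_rot: [-179.9, 0.0, 91.2]
ft_force: [0.2, -0.9, -0.3]
finger_gap: 85.3
grip_force: 0.0
```

```bash
python3 - <<'E'
from plan import *
s=sensors.sense(); c=optics.get_calibration("wrist"); im=optics.snapshot("wrist"); cv2.imwrite("pics/w1.png",im[:,:,::-1])
import pickle; pickle.dump(c,open("w1.pkl","wb")); print(s["tool_pos"],s["tcp_rot"],s["qd"].round(1))
E
```

```text
[591.43412592 221.95503861 240.29007121] [-1.79901993e+02  4.51310870e-02  9.12428337e+01] [-1.4 -2.   1.3 -0.1  0.1 -0.1]
```

View pics/w1.png

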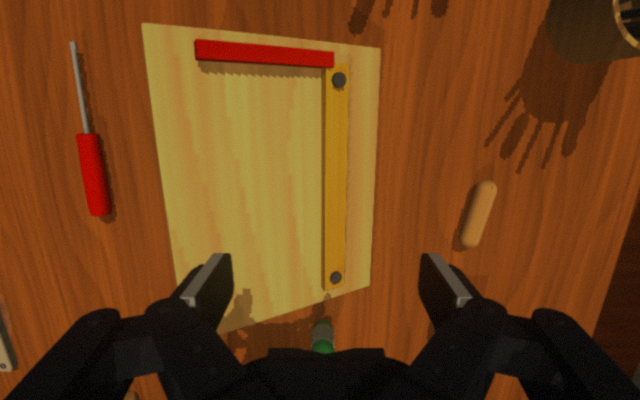

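The wrist view is clear. Face corners are near (143,23), (381,47) and (371,286). The bar's left (upper) edge runs from (324,68) to (322,288), and the stop's lower (inner) side from (197,62) to (333,67). Now line fits.

```bash
python3 - <<'E'
from plan import *
import pickle
c=pickle.load(open("w1.pkl","rb")); im=cv2.imread("pics/w1.png")[:,:,::-1]; h=cv2.cvtColor(im,cv2.COLOR_RGB2HSV)
for y in (120,200,250): print(y,[tuple(h[y,x]) [1:]for x in range(316,352,2)])
print([tuple(h[y,250]) for y in range(36,84,3)])
def fit(P): vx,vy,x,y=cv2.fitLine(np.float32(P),cv2.DIST_HUBER,0,.01,.01)[:,0]; return lambda t,row:(x+(t-y)*vx/vy,t) if row else (t,y+(t-x)*vy/vx)
S=h[...,1].astype(float); H=h[...,0].astype(int)
face=(H>=19)&(H<=32)
# face near/far/top edges: hue based
L=[(np.argmax(face[y,100:300])+100-.5,y) for y in range(60,240,3)]; Rr=[(400-np.argmax(face[y,400:300:-1])+.5,y) for y in range(80,260,3)]
T=[(x,np.argmax(face[:60,x])-.5) for x in range(160,370,3)]
fl,fr,ft=fit(L),fit(Rr),fit(T)
def cross(a,b): # a row-param, b col-param
    x=250.
    for _ in range(20): y=b(x,0)[1]; x=a(y,1)[0]
    return x,y
NL,FL=cross(fl,ft),cross(fr,ft); print("corners",NL,FL)
P=cast(c,[NL,fl(230,1)],p0=(0,0,135)); Q=cast(c,[FL,fr(270,1)],p0=(0,0,25)); print(P.round(1),Q.round(1))
yaws=[np.degrees(np.arctan2(-(A[0]-A[1])[0],(A[0]-A[1])[1])) for A in(P,Q)]; print("yaws",yaws)
v=Q[0]-P[0]; print("side yaw",np.degrees(np.arctan2(v[1],v[0])),"run",np.linalg.norm(v))
E
```

```text
120 [(np.uint8(158), np.uint8(176)), (np.uint8(160), np.uint8(174)), (np.uint8(166), np.uint8(166)), (np.uint8(199), np.uint8(128)), (np.uint8(217), np.uint8(126)), (np.uint8(217), np.uint8(169)), (np.uint8(212), np.uint8(177)), (np.uint8(213), np.uint8(178)), (np.uint8(222), np.uint8(172)), (np.uint8(218), np.uint8(174)), (np.uint8(219), np.uint8(176)), (np.uint8(217), np.uint8(174)), (np.uint8(219), np.uint8(177)), (np.uint8(214), np.uint8(176)), (np.uint8(220), np.uint8(175)), (np.uint8(217), np.uint8(174)), (np.uint8(180), np.uint8(160)), (np.uint8(178), np.uint8(162))]
200 [(np.uint8(156), np.uint8(172)), (np.uint8(160), np.uint8(174)), (np.uint8(159), np.uint8(168)), (np.uint8(204), np.uint8(124)), (np.uint8(220), np.uint8(131)), (np.uint8(217), np.uint8(174)), (np.uint8(223), np.uint8(174)), (np.uint8(223), np.uint8(175)), (np.uint8(219), np.uint8(175)), (np.uint8(219), np.uint8(175)), (np.uint8(226), np.uint8(173)), (np.uint8(220), np.uint8(177)), (np.uint8(217), np.uint8(175)), (np.uint8(217), np.uint8(176)), (np.uint8(213), np.uint8(175)), (np.uint8(189), np.uint8(158)), (n
[... 981 characters left out ...]
nt8(255), np.uint8(162)), (np.uint8(3), np.uint8(252), np.uint8(154)), (np.uint8(11), np.uint8(193), np.uint8(91)), (np.uint8(16), np.uint8(172), np.uint8(126)), (np.uint8(16), np.uint8(177), np.uint8(127)), (np.uint8(17), np.uint8(178), np.uint8(126)), (np.uint8(21), np.uint8(161), np.uint8(162)), (np.uint8(22), np.uint8(158), np.uint8(170)), (np.uint8(22), np.uint8(166), np.uint8(171))]
corners (np.float32(139.58858), np.float32(21.836166)) (np.float32(374.39624), np.float32(46.401855))
[[456.8 349.7 135. ]
 [459.9 191.  135. ]] [[639.3 354.3  25. ]
 [651.5  97.1  25. ]]
yaws [np.float64(1.1353662905900015), np.float64(2.7108992446326217)]
side yaw 1.4429046809304373 run 213.16903717550687
```

```bash
python3 - <<'E'
from plan import *
import pickle
c=pickle.load(open("w1.pkl","rb")); im=cv2.imread("pics/w1.png")[:,:,::-1]; h=cv2.cvtColor(im,cv2.COLOR_RGB2HSV)
S=h[...,1].astype(float);V=h[...,2].astype(float)
def up(a,th,x0): # subpixel first crossing upward
    i=np.argmax(a>th); return x0+i-1+(th-a[i-1])/(a[i]-a[i-1])
P0=[(up(S[y,312:],185,312),y) for y in range(85,270,3)]
P9=[(up(V[y,324:],150,324),y) for y in range(95,262,3)]
hue=h[...,0].astype(float)
Q12=[(x,up(hue[50:80,x],6,50)) for x in range(205,315,3)]
Q0=[(x,up(V[64:80,x],110,64)) for x in range(205,315,3)]
yaw=1.4; cen=np.array([553.7,213.4,80])
R=Ro.from_euler("z",yaw,degrees=True)*Ro.from_euler("y",30,degrees=True); n=R.apply([0,0,1])
for nm,P,hh,ax in [("bar0",P0,0,0),("bar9",P9,9,0),("stop12",Q12,12,1),("stop0",Q0,0,1)]:
    L=R.inv().apply(cast(c,P,n,cen+hh*n)-cen); k=np.polyfit(L[:,1-ax],L[:,ax],1)
    print(nm,"slope deg",np.degrees(np.arctan(k[0])).round(2),"at 0:",k[1].round(1),"rms",np.std(L[:,ax]-np.polyval(k,L[:,1-ax])).round(2),"range",L[:,1-ax].min().round(),L[:,1-ax].max().round())
E
```

```text
bar0 slope deg 0.46 at 0: 39.1 rms 0.22 range -96.0 99.0
bar9 slope deg 0.51 at 0: 38.2 rms 0.22 range -82.0 89.0
stop12 slope deg -0.22 at 0: 113.8 rms 0.12 range -68.0 25.0
stop0 slope deg 1.78 at 0: 114.2 rms 0.53 range -66.0 31.0
```

Both edges are consistent: the bar is at slope x≈38.7, the stop at y≈113.9, and the yaw is about 1.0°. Now to the rule.

>>> {"api": "apply_moves", "payload": {
  "targets": [
    [-60,-6.5,0,0,0,-0.173,0],
    [-58,-17,0,0,0,-0.173,0],
    [-58,14,0,0,0,0,0],
    [-58,14,0,0,0,0,0],
    [-58,14,0,0,0,0,0],
    [-58,14,0,0,0,0,0],
    [-58,14,0,0,0,0,0],
    [-58,14,0,0,0,0,0],
    [0,0,50,0,0,0,0],
    [0,0,50,0,0,0,0],
    [0,0,50,0,0,0,0],
    [0,0,0,0,0,0,0],
    [0,0,0,0,0,0,0]
  ]
}}

```text
time: 4.9
tool_pos: [784.9, -194.1, 94.4]
tcp_rot: [179.9, 0.1, 111.0]
ft_force: [0.6, -0.4, 0.5]
finger_gap: 85.4
grip_force: 0.0
```

```bash
python3 - <<'E'
from plan import *
T=Ro.from_euler("xyz",[180,0,111.04],degrees=True)
s=sensors.sense(); print(s["tool_pos"],s["tcp_rot"],rows([549.9,-259.9,9],T))
c=optics.get_calibration("wrist"); im=optics.snapshot("wrist"); cv2.imwrite("pics/w2.png",im[:,:,::-1])
m=mask(im,(0,0,110),(180,70,255),(150,500,0,400))
rd=red(im,(150,500,0,300)); w=big(rd); P=cast(c,w,p0=(0,0,6)); print("red",P.mean(0),rect(P))
E
```

```text
[ 784.94520146 -194.08735538   94.43997852] [1.79879003e+02 1.03048284e-01 1.10971509e+02] (array([  22.8, -243.2,   84.9]), array([ 0.002,  0.002, -0.001]))Traceback (most recent call last):
  File "<stdin>", line 6, in <module>
  File "h.py", line 16, in big
    return max(cs,key=cv2.contourArea)[:,0].astype(float)
           ~~~^^^^^^^^^^^^^^^^^^^^^^^^
ValueError: max() iterable argument is empty
```

View pics/w2.png

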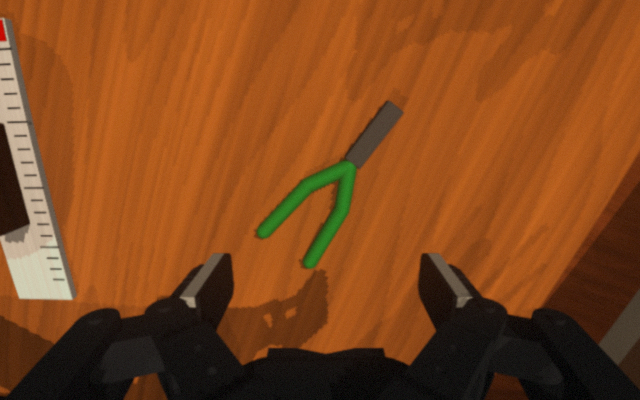

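I got the sideways sign wrong after the turn. The view shows the pliers underneath and the rule to the left at (40,160). Nothing was touched, so I'll correct it.

>>> {"api": "apply_moves", "payload": {
  "targets": [
    [5.7,-60.8,0,0,0,0,0],
    [5.7,-60.8,0,0,0,0,0],
    [5.7,-60.8,0,0,0,0,0],
    [5.7,-60.8,0,0,0,0,0],
    [0,0,0,0,0,0,0],
    [0,0,0,0,0,0,0]
  ]
}}

```text
time: 5.7
tool_pos: [551.5, -260.4, 95.3]
tcp_rot: [179.7, 0.3, 111.0]
ft_force: [0.3, -0.1, 1.0]
finger_gap: 85.5
grip_force: 0.0
```

```bash
python3 - <<'E'
from plan import *
T=Ro.from_euler("xyz",[180,0,111.04],degrees=True)
s=sensors.sense(); print(s["tool_pos"],s["tcp_rot"],rows([549.9,-259.9,9],T))
c=optics.get_calibration("wrist"); im=optics.snapshot("wrist"); cv2.imwrite("pics/w3.png",im[:,:,::-1])
rd=red(im,(150,500,0,300)); w=big(rd); P=cast(c,w,p0=(0,0,6)); print("red",P.mean(0),rect(P))
R=Ro.from_euler("z",21.04,degrees=True); print(R.inv().apply(P-[549.9,-259.9,0]).min(0),R.inv().apply(P-[549.9,-259.9,0]).max(0))
E
```

```text
[ 551.49510634 -260.35472777   95.26049112] [179.74585044   0.28931322 110.98074466] (array([ 1.4, -1.7, 86.2]), array([ 0.004,  0.005, -0.001]))
red [ 511.77605263 -164.58656471    6.        ] (array([ 511.8, -164.6]), array([47. , 12.6]), 21.03)
[-24.86534624  96.35871986   6.        ] [ 22.13867321 108.93184432   6.        ]
```

The wrist view confirms the rule: the angle is 21.03° and the position agrees to about 1 mm. Descend and grip.

>>> {"api": "apply_moves", "payload": {
  "targets": [
    [1,-2,30,0,0,0,0],
    [0,0,30,0,0,0,0],
    [0,0,14,0,0,0,0],
    [0,0,12,0,0,0,0],
    [0,0,0,0,0,0,0.5],
    [0,0,0,0,0,0,0.6],
    [0,0,0,0,0,0,0.8],
    [0,0,0,0,0,0,1],
    [0,0,0,0,0,0,1],
    [0,0,0,0,0,0,1],
    [0,0,0,0,0,0,1],
    [0,0,0,0,0,0,1]
  ],
  "force": 60
}}

```text
time: 7.25
tool_pos: [547.9, -259.2, 6.5]
tcp_rot: [179.9, 0.1, 111.0]
ft_force: [0.3, 0.3, 6.7]
finger_gap: 15.2
grip_force: 60.6
```

```bash
python3 - <<'E'
from plan import *
T=Ro.from_euler("xyz",[180,0,111.04],degrees=True)
s=sensors.sense(); print(s["tool_pos"],s["tcp_rot"],s["ft_force"],s["finger_gap"],s["grip_force"])
# rule pose in tool (assume it still lies as measured)
R=Ro.from_euler("xyz",s["tcp_rot"],degrees=True); print("rule origin in tool",R.inv().apply(np.array([549.7,-260.1,0])-s["tool_pos"]))
E
```

```text
[ 547.85247155 -259.22645413    6.51231126] [1.79927079e+02 8.79725351e-02 1.11025324e+02] [0.28157771 0.30168611 6.68052149] 15.19010782500514 60.61797591042705
rule origin in tool [-1.46824334  1.40282003  6.51636395]
```

Gripped, with the opening at 15.2 mm on the 16 mm rib. Now lift, and compute the hover pose over the slope.

>>> {"api": "apply_moves", "payload": {
  "targets": [
    [0,0,-20,0,0,0,1],
    [0,0,-50,0,0,0,1],
    [0,0,-50,0,0,0,1],
    [0,0,-60,0,0,0,1],
    [0,0,-50,0,0,0,1],
    [0,0,0,0,0,0.175,1],
    [0,0,0,0,0,0.175,1],
    [0,0,0,0,0,0,1],
    [0,0,0,0,0,0,1]
  ]
}}

```text
time: 8.38
tool_pos: [546.8, -258.6, 235.4]
tcp_rot: [-180.0, -0.0, 91.2]
ft_force: [0.6, 0.5, -2.8]
finger_gap: 15.1
grip_force: 59.3
```

```bash
cat > tgt.py <<'E'
from plan import *
cen=np.array([553.7,213.4,80]); RB=Ro.from_euler("zy",[0,0]); 
RB=Ro.from_euler("z",1.4,degrees=True)*Ro.from_euler("y",30,degrees=True)
RF=Ro.from_euler("z",1.0,degrees=True)*Ro.from_euler("y",30,degrees=True)
RT=RF*Ro.from_matrix([[0,1,0],[1,0,0],[0,0,-1]])
home=cen+RB.apply([13.7,3.9,0])   # rule origin when seated
off=np.array([-1.5,0,6.5])        # rule origin in tool
def tool_at(d): return home+RF.apply(d)-RT.apply(off)   # d: rule offset from seat, bar axes
E
python3 - <<'E'
from tgt import *
s=sensors.sense(); print(s["tool_pos"],s["tcp_rot"],s["ft_force"],s["finger_gap"])
t=tool_at([-12,-12,60]); R0=Ro.from_euler("xyz",s["tcp_rot"],degrees=True)
print("target",t,RT.as_euler("xyz",degrees=True)); print(rows(t,RT))
E
```

```text
[ 546.77103155 -258.57079407  235.40669957] [-1.79982968e+02 -1.19690154e-02  9.11988960e+01] [ 0.63242495  0.52940596 -2.79735681] 15.110625514955785
target [588.50318493 207.48923355 136.74068935] [-150.    0.   91.]
(array([465.1,  51.5,  98.7]), array([0.523, 0.001, 0.003]))
```

>>> {"api": "apply_moves", "payload": {
  "targets": [
    [58,6.4,0,0,0,0,1],
    [58,6.4,0,0,0,0,1],
    [58,6.4,0,0,0,0,1],
    [58,6.4,0,0,0,0,1],
    [58,6.4,0,0,0,0,1],
    [58,6.4,0,0,0,0,1],
    [58,6.4,0,0,0,0,1],
    [59,6.5,0,0,0,0.003,1],
    [0,0,40,0.174,0,0,1],
    [0,0,0,0.174,0,0,1],
    [0,0,0,0.175,0,0,1],
    [0,0,0,0,0,0,1],
    [0,0,0,0,0,0,1],
    [0,0,0,0,0,0,1]
  ]
}}

```text
time: 10.12
tool_pos: [591.0, 207.6, 199.4]
tcp_rot: [-150.5, -0.1, 90.9]
ft_force: [-0.5, -0.2, -2.4]
finger_gap: 15.1
grip_force: 59.6
```

```bash
python3 - <<'E'
from tgt import *
s=sensors.sense(); print(s["tool_pos"],s["tcp_rot"],s["ft_force"],s["finger_gap"],s["joint_pos"].round(0))
for d in ([-12,-12,60],[-12,-12,20]): print(rows(tool_at(d),RT))
import pickle
c=optics.get_calibration("wrist"); im=optics.snapshot("wrist"); cv2.imwrite("pics/w4.png",im[:,:,::-1]); pickle.dump(c,open("w4.pkl","wb"))
E
```

```text
[590.98842459 207.57441192 199.38349079] [-1.50474780e+02 -9.32938616e-02  9.08664803e+01] [-0.48146518 -0.24059979 -2.35329867] 15.091141150291746 [ 12.  42.  50.   6. 117.  12.]
(array([-0.1, 28.7, 55.7]), array([ 0.008, -0.003, -0.001]))
(array([-0.3, 28.4, 95.7]), array([ 0.008, -0.003, -0.001]))
```

View pics/w4.png

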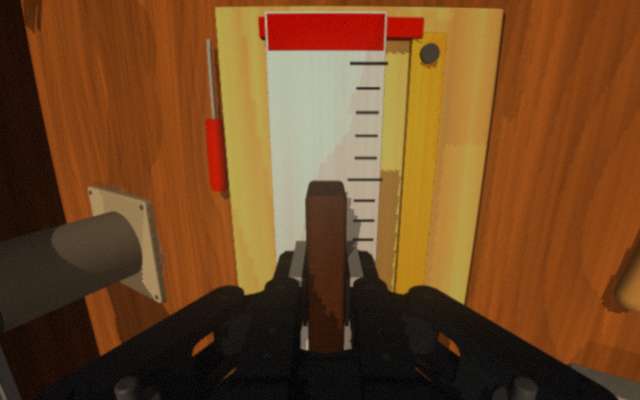

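The view shows the rule held straight: red-end corners at (266,13) and (385,13), right edge down to (373,240), bar and stop just beyond. I'll check how it sits in the grip before lowering.

```bash
python3 - <<'E'
from tgt import *
import pickle
s=sensors.sense(); c=pickle.load(open("w4.pkl","rb")); R=Ro.from_euler("xyz",s["tcp_rot"],degrees=True); n=R.apply([0,0,1])
f=lambda px,z:R.inv().apply(cast(c,px,n,s["tool_pos"]+z*n)-s["tool_pos"]).round(1)
print("red corners, edge pts in tool:",f([(266,13),(385.5,13),(387,50),(373,240),(268,60),(275,250)],0.5).tolist())
# bar upper edge and stop inner (top edges) seen here, in bar axes relative to predicted seat
nF=RF.apply([0,0,1]); g=lambda px,h:RF.inv().apply(cast(c,px,nF,home+h*nF)-home).round(1).tolist()
im=cv2.imread("pics/w4.png")[:,:,::-1]; h=cv2.cvtColor(im,cv2.COLOR_RGB2HSV)
for y in (80,120,160,210): print(y,[tuple(int(v) for v in h[y,x]) for x in range(388,420,3)])
print([tuple(int(v) for v in h[y,398]) for y in range(14,50,3)])
E
```

```text
red corners, edge pts in tool: [[108.2, -22.4, 0.5], [108.3, 25.7, 0.5], [94.4, 26.9, 0.5], [9.5, 24.6, 0.5], [90.5, -22.4, 0.5], [4.1, -23.2, 0.5]]
80 [(25, 146, 183), (24, 149, 183), (24, 152, 184), (23, 152, 184), (22, 149, 182), (22, 157, 183), (23, 158, 173), (18, 201, 128), (22, 207, 181), (22, 215, 180), (23, 209, 182)]
120 [(25, 147, 180), (25, 148, 184), (24, 147, 184), (22, 154, 184), (23, 157, 182), (23, 150, 180), (17, 187, 120), (22, 205, 183), (22, 216, 182), (22, 202, 186), (21, 207, 187)]
160 [(24, 143, 185), (24, 146, 185), (23, 152, 185), (23, 150, 185), (24, 151, 181), (18, 187, 120), (22, 206, 182), (21, 213, 183), (21, 208, 183), (21, 211, 184), (21, 211, 185)]
210 [(17, 172, 150), (17, 168, 150), (18, 173, 146), (22, 151, 176), (18, 189, 123), (21, 211, 184), (20, 206, 183), (20, 208, 185), (20, 207, 186), (21, 220, 183), (20, 216, 185)]
[(20, 163, 181), (8, 217, 173), (2, 249, 177), (3, 255, 176), (2, 251, 178), (1, 246, 176), (3, 255, 177), (2, 252, 173), (6, 239, 81), (15, 187, 124), (17, 179, 140), (17, 175, 143)]
```

```bash
python3 - <<'E'
from tgt import *
import pickle
c=pickle.load(open("w4.pkl","rb")); nF=RF.apply([0,0,1]); g=lambda px,h:RF.inv().apply(cast(c,px,nF,home+h*nF)-home).round(1).tolist()
print("bar0 (x want 25)",g([(408,80),(405,120),(402,160),(399.3,210)],0)); print("stop12 (y want 110)",g([(398,37)],12),"stop0",g([(398,40.5)],0))
print(rows(tool_at([-10,-10,12]),RT),rows(tool_at([-10,-10,0]),RT))
E
```

```text
bar0 (x want 25) [[26.2, 81.5, -0.0], [25.8, 50.8, 0.0], [25.5, 18.0, 0.0], [26.0, -26.1, -0.0]]
stop12 (y want 110) [[14.0, 110.3, 12.0]] stop0 [[16.7, 110.2, 0.0]]
(array([  1.8,  30.5, 104. ]), array([ 0.008, -0.003, -0.001])) (array([  1.7,  30.4, 116. ]), array([ 0.008, -0.003, -0.001]))
```

The seat estimate is confirmed within 1 mm. Lower to about 14 mm above the face.

>>> {"api": "apply_moves", "payload": {
  "targets": [
    [1.8,30,0,0.008,-0.003,0,1],
    [0,0,50,0,0,0,1],
    [0,0,40,0,0,0,1],
    [0,0,10,0,0,0,1],
    [0,0,0,0,0,0,1],
    [0,0,0,0,0,0,1],
    [0,0,0,0,0,0,1]
  ]
}}

```text
time: 11.05
tool_pos: [567.4, 208.4, 96.1]
tcp_rot: [-149.8, 0.1, 90.9]
ft_force: [0.3, -1.2, -3.5]
finger_gap: 14.9
grip_force: 59.7
```

```bash
cat > st.py <<'E'
from tgt import *
s=sensors.sense(); R=Ro.from_euler("xyz",s["tcp_rot"],degrees=True)
print("t",s["time"],"rule d from seat",RF.inv().apply(s["tool_pos"]+R.apply(off)-home).round(1),"rotvec to target",(R.inv()*RT).as_rotvec().round(4),"F bar axes",RF.inv().apply(s["ft_force"]).round(1),"M",RF.inv().apply(s["wrist_torque"]).round(2),"grip",s["grip_force"])
E
python3 st.py
```

```text
t 11.05 rule d from seat [-10.  -10.7  14.2] rotvec to target [-0.0036  0.0005 -0.0027] F bar axes [ 2.  -1.2 -2.9] M [-0.01 -0.48 -0.06] grip 59.7365266433917
```

>>> {"api": "apply_moves", "payload": {
  "targets": [
    [0,0,2.5,0,0,0,1],
    [0,0,2.5,0,0,0,1],
    [0,0,2,0,0,0,1],
    [0,0,2,0,0,0,1],
    [0,0,0,0,0,0,1],
    [0,0,0,0,0,0,1]
  ]
}}

```text
time: 11.8
tool_pos: [561.2, 208.2, 86.4]
tcp_rot: [-149.6, 0.1, 90.9]
ft_force: [-0.4, 0.5, -2.1]
finger_gap: 15.2
grip_force: 59.8
```

```bash
python3 st.py
```

```text
t 11.8 rule d from seat [-10.5 -10.9   2.7] rotvec to target [-0.0074  0.0013 -0.003 ] F bar axes [ 0.7  0.5 -2. ] M [ 0.04 -0.44 -0.05] grip 59.756947777059395
```

>>> {"api": "apply_moves", "payload": {
  "targets": [
    [0,0,1,0,0,0,1],
    [0,0,1,0,0,0,1],
    [0,0,0,0,0,0,1],
    [0,0,0,0,0,0,1]
  ]
}}

```text
time: 12.3
tool_pos: [560.2, 208.1, 84.6]
tcp_rot: [-149.6, 0.1, 90.9]
ft_force: [-0.3, 0.5, -2.3]
finger_gap: 14.9
grip_force: 59.8
```

```bash
python3 st.py
```

```text
t 12.3 rule d from seat [-10.5 -10.9   0.7] rotvec to target [-0.0074  0.0012 -0.003 ] F bar axes [ 0.8  0.5 -2.1] M [ 0.06 -0.49 -0.04] grip 59.75701007206226
```

>>> {"api": "apply_moves", "payload": {
  "targets": [
    [0,0,1,0,0,0,1],
    [0,0,1,0,0,0,1],
    [0,0,0,0,0,0,1],
    [0,0,0,0,0,0,1]
  ]
}}

```text
time: 12.8
tool_pos: [559.9, 208.1, 84.0]
tcp_rot: [-149.7, 0.1, 90.9]
ft_force: [1.3, -1.1, 5.3]
finger_gap: 15.1
grip_force: 61.1
```

```bash
python3 st.py
```

```text
t 12.8 rule d from seat [-10.5 -10.9   0. ] rotvec to target [-0.0057  0.001  -0.0029] F bar axes [-1.5 -1.2  5.3] M [-0.16 -0.15  0.02] grip 61.08456024318002
```

The rule touches the face at the predicted height (about 7 N). Now slide diagonally towards the bar and the stop, levelling slightly.

>>> {"api": "apply_moves", "payload": {
  "targets": [
    [1.5,1.5,-0.5,-0.006,0,-0.003,1],
    [1.5,1.5,0,0,0,0,1],
    [1.5,1.5,0,0,0,0,1],
    [1.5,1.5,0,0,0,0,1],
    [1.5,1.5,0,0,0,0,1],
    [1,1,0,0,0,0,1],
    [0,0,0,0,0,0,1],
    [0,0,0,0,0,0,1]
  ]
}}

```text
time: 13.8
tool_pos: [567.2, 216.6, 79.6]
tcp_rot: [-150.0, 0.1, 91.0]
ft_force: [2.3, -3.6, 5.4]
finger_gap: 15.4
grip_force: 61.3
```

```bash
python3 st.py
```

```text
t 13.8 rule d from seat [-1.8 -2.5 -0. ] rotvec to target [-0.0002  0.0013 -0.0002] F bar axes [-0.7 -3.6  5.8] M [-0.34 -0.13 -0.  ] grip 61.334934532642365
```

>>> {"api": "apply_moves", "payload": {
  "targets": [
    [0,1,0,0,0,0,1],
    [0,0.7,0,0,0,0,1],
    [0,0,0,0,0,0,1],
    [0,0,0,0,0,0,1]
  ]
}}

```text
time: 14.3
tool_pos: [567.8, 216.8, 79.3]
tcp_rot: [-149.9, 0.1, 91.0]
ft_force: [-2.5, -2.6, 9.9]
finger_gap: 15.1
grip_force: 61.6
```

```bash
python3 st.py
```

```text
t 14.3 rule d from seat [-1.  -2.3  0. ] rotvec to target [-0.0022  0.0014  0.0002] F bar axes [-7.2 -2.5  7.3] M [-0.3   0.74 -0.07] grip 61.63163636363208
```

>>> {"api": "apply_moves", "payload": {
  "targets": [
    [0,0.6,0,0,0,0,1],
    [0,0.4,0,0,0,0,1],
    [0,0,0,0,0,0,1],
    [0,0,0,0,0,0,1]
  ]
}}

```text
time: 14.8
tool_pos: [567.9, 216.8, 79.3]
tcp_rot: [-149.8, 0.1, 91.1]
ft_force: [-6.6, -2.0, 14.0]
finger_gap: 15.1
grip_force: 61.8
```

```bash
python3 st.py
```

```text
t 14.8 rule d from seat [-1.  -2.3  0. ] rotvec to target [-0.0043  0.0017  0.0004] F bar axes [-12.7  -1.9   8.8] M [-0.34  1.7  -0.05] grip 61.844201164175274
```

Firm contact with the bar (about 10 N, no yaw moment). Now slide along it to the stop.

>>> {"api": "apply_moves", "payload": {
  "targets": [
    [1,0,0,0,0,0,1],
    [0.8,0,0,0,0,0,1],
    [0.6,0,0,0,0,0,1],
    [0,0,0,0,0,0,1],
    [0,0,0,0,0,0,1]
  ]
}}

```text
time: 15.42
tool_pos: [567.9, 216.9, 79.3]
tcp_rot: [-149.7, 0.3, 91.0]
ft_force: [-6.9, -13.6, 14.9]
finger_gap: 14.8
grip_force: 62.2
```

```bash
python3 st.py
```

```text
t 15.425 rule d from seat [-1.  -2.2  0.1] rotvec to target [-0.0052  0.004  -0.002 ] F bar axes [-13.6 -13.5   9.3] M [-1.81  1.91  0.08] grip 62.19416619518597
```

>>> {"api": "apply_moves", "payload": {
  "targets": [
    [0.8,0,0,0,0,0,1],
    [0.6,0,0,0,0,0,1],
    [0,0,0,0,0,0,1],
    [0,0,0,0,0,0,1]
  ]
}}

```text
time: 15.92
tool_pos: [567.9, 218.1, 79.3]
tcp_rot: [-149.7, 0.3, 91.0]
ft_force: [-5.9, -14.7, 14.7]
finger_gap: 14.9
grip_force: 62.2
```

```bash
python3 st.py
```

```text
t 15.925 rule d from seat [-1.  -1.1  0.1] rotvec to target [-0.0053  0.0043 -0.0022] F bar axes [-12.7 -14.6   9.7] M [-2.    1.87  0.04] grip 62.230443643566105
```

The force plateaus at about 14 N while it moves. That is either friction or the stop creeping, so I'll check with the wrist camera.

```bash
python3 - <<'E'
from tgt import *
c=optics.get_calibration("wrist"); im=optics.snapshot("wrist"); import pickle; pickle.dump(c,open("w5.pkl","wb"))
cv2.imwrite("pics/w5full.png",im[:,:,::-1]); cv2.imwrite("pics/w5.png",cv2.resize(im[0:120,240:440],None,fx=4,fy=4,interpolation=cv2.INTER_NEAREST)[:,:,::-1])
E
```

```text
(no output)
```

View pics/w5.png

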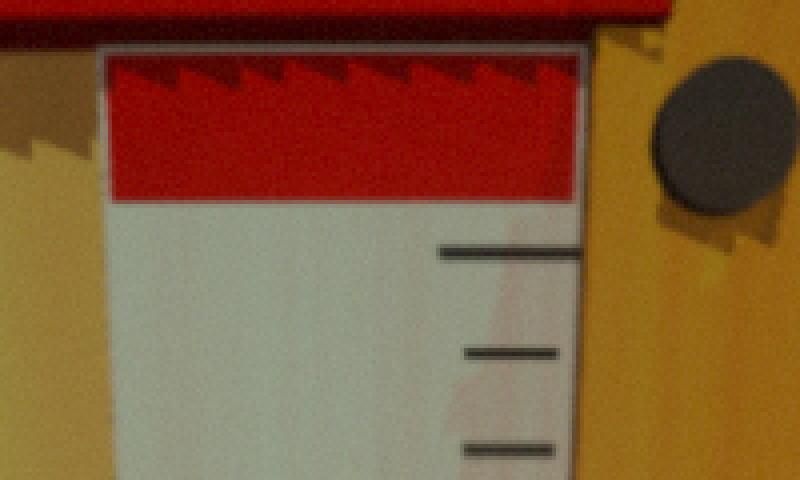

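The crop shows the rule snug along the bar at col 590. Its red end (row 45) sits by the stop's dark inner wall, whose top is at row 22 and whose foot is at row 50. Now to quantify the gap.

```bash
python3 - <<'E'
from tgt import *
import pickle
c=pickle.load(open("w5.pkl","rb")); nF=RF.apply([0,0,1]); im=cv2.imread("pics/w5full.png")[:,:,::-1]
g=lambda px,h:RF.inv().apply(cast(c,px,nF,home+h*nF)-home).round(2)
q=lambda x,y:(240+x/4-.5,y/4-.5)
for x in (250,256,300,345,375): print(x,[tuple(int(v) for v in im[y,x]) for y in range(2,18)])
print("wall top h12",g([q(50,20),q(300,20)],12)[:,1],"wall foot h0",g([q(50,50)],0)[:,1],"rule end h6",g([q(150,45),q(500,45)],6)[:,1],"red corners x",g([q(100,60),q(587,60)],6))
c1=pickle.load(open("w1.pkl","rb"));c4=pickle.load(open("w4.pkl","rb"))
print("before: stop12",g.__class__ and RF.inv().apply(cast(c4,[(398,37)],nF,home+12*nF)-home)[:,1])
E
```

```text
250 [(137, 5, 0), (115, 0, 0), (86, 3, 0), (62, 4, 1), (50, 0, 3), (48, 4, 4), (48, 0, 2), (45, 1, 1), (50, 9, 2), (50, 10, 5), (65, 28, 11), (89, 56, 25), (97, 63, 26), (100, 68, 29), (99, 66, 24), (102, 71, 29)]
256 [(134, 1, 0), (114, 1, 1), (85, 7, 4), (62, 7, 7), (48, 0, 0), (46, 1, 0), (47, 3, 1), (50, 4, 2), (51, 5, 6), (52, 2, 0), (67, 31, 10), (92, 58, 24), (103, 71, 31), (100, 68, 30), (104, 71, 33), (104, 71, 33)]
300 [(125, 5, 0), (102, 6, 0), (71, 0, 0), (57, 4, 7), (52, 7, 10), (48, 0, 1), (48, 2, 2), (45, 4, 1), (50, 30, 24), (84, 69, 57), (96, 76, 66), (90, 38, 33), (88, 13, 4), (90, 12, 8), (99, 10, 9), (113, 5, 0)]
345 [(121, 0, 0), (95, 0, 0), (70, 2, 1), (53, 5, 1), (48, 13, 2), (48, 4, 0), (45, 4, 5), (44, 12, 7), (49, 24, 23), (80, 66, 57), (93, 72, 63), (92, 41, 33), (87, 8, 5), (98, 9, 1), (123, 8, 2), (139, 12, 2)]
375 [(123, 0, 0), (98, 4, 2), (69, 1, 2), (55, 4, 1), (49, 7, 4), (47, 4, 0), (53, 5, 10), (50, 10, 1), (56, 31, 27), (79, 65, 58), (98, 78, 66), (94, 51, 42), (87, 12, 8), (96, 3, 3), (117, 7, 0), (131, 6, 0)]
wall top h12 [110.28 110.04] wall foot h0 [110.7] rule end h6 [109.51 109.37] red corners x [[-23.92 108.19   6.  ]
 [ 25.08 108.03   6.  ]]
before: stop12 [110.33720551]
```

The stop hasn't moved (still at 110.3). About 0.9 mm of gap remains, and the 14 N is friction. I'll ease the pressure on the face and the bar a little, then continue.

>>> {"api": "apply_moves", "payload": {
  "targets": [
    [0,-0.3,-0.3,0,0,0,1],
    [0,-0.3,-0.3,0,0,0,1],
    [0,0,0,0,0,0,1],
    [0,0,0,0,0,0,1]
  ]
}}

```text
time: 16.48
tool_pos: [567.9, 218.8, 79.3]
tcp_rot: [-149.7, 0.2, 91.0]
ft_force: [-4.4, -10.0, 8.6]
finger_gap: 15.4
grip_force: 61.5
```

```bash
python3 st.py
```

```text
t 16.475 rule d from seat [-1.  -0.4  0.1] rotvec to target [-0.0044  0.0035 -0.0017] F bar axes [-8.3 -9.9  5.2] M [-1.38  1.17 -0.02] grip 61.46620008370519
```

>>> {"api": "apply_moves", "payload": {
  "targets": [
    [0.4,0,0,0,0,0,1],
    [0.4,0,0,0,0,0,1],
    [0,0,0,0,0,0,1],
    [0,0,0,0,0,0,1]
  ]
}}

```text
time: 16.98
tool_pos: [567.9, 218.8, 79.3]
tcp_rot: [-149.7, 0.3, 91.0]
ft_force: [-5.2, -14.1, 9.7]
finger_gap: 15.0
grip_force: 61.8
```

```bash
python3 st.py
```

```text
t 16.975 rule d from seat [-1.  -0.3  0.1] rotvec to target [-0.0047  0.0043 -0.0024] F bar axes [ -9.6 -14.    5.7] M [-1.93  1.29  0.09] grip 61.75254533387488
```

>>> {"api": "apply_moves", "payload": {
  "targets": [
    [0.5,0,0,0,0,0,1],
    [0,0,0,0,0,0,1],
    [0,0,0,0,0,0,1]
  ]
}}

```text
time: 17.35
tool_pos: [567.9, 218.8, 79.4]
tcp_rot: [-149.7, 0.3, 91.0]
ft_force: [-5.7, -15.5, 10.8]
finger_gap: 15.2
grip_force: 61.8
```

```bash
python3 st.py; python3 - <<'E'
from tgt import *
nF=RF.apply([0,0,1]); c=optics.get_calibration("wrist"); im=optics.snapshot("wrist").astype(int)
for x in (256,300,345): print(x,[tuple(im[y,x].tolist()) for y in range(2,14)])
h=cv2.cvtColor(im.astype(np.uint8),cv2.COLOR_RGB2GRAY)
g=lambda px,hh:(RF.inv().apply(cast(c,px,nF,home+hh*nF)-home)[:,1]).round(2)
for x in (256,300,345):
    print("rows 3.5/12 ->",g([(x,3.7)],12),g([(x,12)],0),"rule rows 9,10",g([(x,9.),(x,10.)],6))
E
```

```text
t 17.35 rule d from seat [-1.  -0.3  0.1] rotvec to target [-0.0049  0.0048 -0.003 ] F bar axes [-10.5 -15.4   6.4] M [-2.2   1.26  0.14] grip 61.83675528751337
256 [(139, 8, 4), (139, 9, 3), (136, 11, 5), (118, 7, 6), (89, 3, 2), (66, 11, 2), (49, 0, 0), (47, 1, 0), (49, 6, 2), (49, 7, 5), (44, 0, 0), (46, 2, 1)]
300 [(142, 0, 0), (139, 8, 0), (129, 0, 0), (104, 9, 0), (76, 9, 7), (54, 2, 0), (50, 1, 7), (51, 8, 5), (54, 25, 19), (83, 69, 60), (94, 73, 64), (89, 39, 31)]
345 [(137, 0, 0), (140, 5, 0), (125, 4, 0), (99, 3, 6), (70, 4, 0), (54, 6, 7), (49, 0, 1), (49, 5, 3), (60, 32, 25), (84, 66, 56), (94, 74, 64), (88, 36, 31)]
rows 3.5/12 -> [111.28] [111.43] rule rows 9,10 [111.   110.64]
rows 3.5/12 -> [111.09] [111.22] rule rows 9,10 [110.81 110.44]
rows 3.5/12 -> [111.01] [111.14] rule rows 9,10 [110.73 110.36]
```

The gap is closed: the rule end reads 110.3 and the stop wall 110.4, unmoved. Both are pressed (bar about 10 N, stop about 4 N). Ease the load, then open slowly.

>>> {"api": "apply_moves", "payload": {
  "targets": [
    [-0.5,-0.3,-0.3,0,0,0,1],
    [-0.4,-0.2,-0.2,0,0,0,1],
    [0,0,0,0,0,0,1],
    [0,0,0,0,0,0,1]
  ],
  "force": 30
}}

```text
time: 17.9
tool_pos: [567.8, 218.8, 79.3]
tcp_rot: [-149.8, 0.3, 91.0]
ft_force: [-3.5, -11.6, 7.0]
finger_gap: 14.9
grip_force: 61.1
```

```bash
python3 st.py
```

```text
t 17.9 rule d from seat [-1.1 -0.3  0.1] rotvec to target [-0.0041  0.0038 -0.0021] F bar axes [ -6.7 -11.6   4.2] M [-1.63  0.67  0.12] grip 61.126256481948076
```

>>> {"api": "apply_moves", "payload": {
  "targets": [
    [0,0,0,0,0,0,0.78],
    [0,0,0,0,0,0,0.75],
    [0,0,0,0,0,0,0.72],
    [0,0,0,0,0,0,0.7],
    [0,0,0,0,0,0,0.7]
  ]
}}

```text
time: 18.52
tool_pos: [568.4, 221.1, 79.1]
tcp_rot: [-149.9, 0.1, 91.0]
ft_force: [-0.1, 1.0, -0.7]
finger_gap: 25.3
grip_force: 0.0
```

```bash
python3 st.py; python3 -c "
from h import *
print(sensors.sense()['finger_gap'])"
```

```text
t 18.525 rule d from seat [-0.4  2.   0.2] rotvec to target [-0.0015  0.0013  0.0002] F bar axes [ 0.2  1.  -0.6] M [ 0.02 -0.25 -0.07] grip 0.0
25.31661607528872
```

Released. Retreat square to the face and inspect.

>>> {"api": "apply_moves", "payload": {
  "targets": [
    [0,0,-6,0,0,0,0.7],
    [0,0,-10,0,0,0,0.7],
    [0,0,-20,0,0,0,0.7],
    [0,0,-40,0,0,0,0.7],
    [0,0,-50,0,0,0,0.7],
    [0,0,0,0,0,0,0.7],
    [0,0,0,0,0,0,0.7],
    [0,0,0,0,0,0,0.7]
  ]
}}

```text
time: 19.52
tool_pos: [630.7, 222.1, 186.7]
tcp_rot: [-149.8, 0.1, 91.0]
ft_force: [0.2, 0.2, 0.2]
finger_gap: 25.6
grip_force: 0.0
```

```bash
python3 - <<'E'
from h import *
import pickle
c=optics.get_calibration("wrist"); im=optics.snapshot("wrist"); pickle.dump(c,open("w6.pkl","wb")); cv2.imwrite("pics/w6full.png",im[:,:,::-1])
cv2.imwrite("pics/w6.png",cv2.resize(im[0:290,220:440],None,fx=2,fy=2)[:,:,::-1]); s=sensors.sense(); print(s["time"],s["ft_force"])
E
```

```text
19.575 [-0.99317036 -0.03544934 -0.08412365]
```

View pics/w6.png

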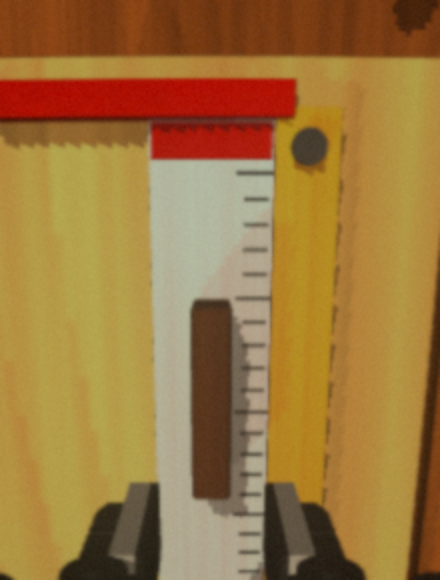

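The rule sits flat, its right edge meeting the brass all along (crop cols 273 down to 266) and its red end against the stop (row 121), with the gripper clear. One numeric check before handing in.

```bash
python3 - <<'E'
from tgt import *
import pickle
c=pickle.load(open("w6.pkl","rb")); im=cv2.imread("pics/w6full.png")[:,:,::-1]; h=cv2.cvtColor(im,cv2.COLOR_RGB2HSV); nF=RF.apply([0,0,1])
g=lambda px,hh:RF.inv().apply(cast(c,px,nF,home+hh*nF)-home).round(1).tolist()
rows_=(90,120,160,200,235); E=[]
for y in rows_:
    S=h[y,340:375,1].astype(float); i=np.argmax(S>130); E.append((339.5+i,y))
print("rule/brass edge",g(E,7))
for x in (230,280,310,340): print(x,[(tuple(im[y,x].tolist())) for y in range(55,66)])
print("stop12",g([(300,58.5)],12),"rule end",g([(300,61.)],6))
E
```

```text
rule/brass edge [[25.2, 87.3, 7.0], [25.8, 64.0, 7.0], [25.8, 31.1, 7.0], [25.0, -4.0, 7.0], [25.9, -37.0, 7.0]]
230 [(177, 19, 7), (173, 9, 8), (166, 22, 2), (132, 9, 0), (90, 23, 14), (83, 39, 21), (115, 69, 29), (131, 87, 37), (137, 97, 45), (134, 92, 42), (135, 93, 40)]
280 [(174, 18, 2), (170, 18, 0), (154, 17, 8), (117, 14, 1), (87, 28, 15), (95, 53, 23), (128, 83, 40), (134, 92, 41), (134, 94, 42), (138, 98, 45), (138, 98, 46)]
310 [(173, 19, 0), (174, 21, 13), (149, 16, 1), (118, 26, 20), (91, 42, 30), (102, 48, 37), (115, 42, 31), (114, 26, 17), (117, 20, 16), (114, 21, 12), (125, 21, 8)]
340 [(174, 21, 5), (172, 22, 5), (151, 18, 10), (117, 31, 23), (100, 50, 40), (106, 53, 42), (116, 40, 30), (117, 25, 15), (118, 24, 16), (123, 22, 7), (150, 27, 13)]
stop12 [[-18.8, 110.0, 12.0]] rule end [[-19.4, 108.9, 6.0]]
```

```bash
python3 -c "
from bench import r
print(r.hand_in())"
```

```text
the job is handed in; nothing more can be done
None
```

The straightedge lies flat on the slope, flush along the bar and butted against the stop; I pressed it home against both before letting go, saw no shift of the bar or stop in the camera checks, and handed the job in (no verdict was returned).

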